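# Fetch the round stamp from behind the dressing jar

### The job

The round rubber stamp is hidden behind one of the two steel dressing jars in the white desk caddy. Stand that jar aside on the desk, well clear of the caddy bay, then fetch the stamp and stand it upright with its whole face on the cushion of the open ink pad, and finally stand the jar back in the caddy where it stood. Set things down rather than dropping them, keep them upright, and leave everything else where it is.

Things in the scene. Friction and masses are not known exactly. Their poses are not given: they have to be found in the camera images.
- jar: Steel dressing jar standing directly in front of the stamp (robot's side); one rigid piece, the lid stays on. Body 70 mm diameter (73 at lid rim), lid top 138 mm above the underside; on it an upright black knob, 24 mm diameter, 138 to 178 mm above the underside, to lift it by. 0.25 to 0.5 kg. Origin: centre of underside, z up. Its twin in the other bay is not to be moved.
- stamp: Round wooden hand stamp standing on its rubber face: base 44 mm diameter, 20 mm high; neck 18 mm diameter from 20 to 47 mm; grip 26 mm diameter from 47 to 85 mm (rounded top). About 0.1 kg. Origin: centre of its underside (the face), z up. It stands in the same bay as jar, 67 mm behind it centre to centre (10 mm gap); while the jar is there a gripper has little room.
- ink_pad: Open ink pad, fixed: dark metal tray 100 mm (x) by 130 mm (y), 10 mm high, with a flat cushion 90 (x) by 120 mm (y) standing proud of it, top 14 mm above the desk. Its lid is folded back flat on the desk, 4 mm thick, 54 to 150 mm along its +x (away from the robot). Origin: under the tray's centre at desk height. The desk on the robot's side of it is free.
- pad_top (a point): Centre of the top of the ink pad's cushion; axes as those of the ink pad.
- caddy: White plastic tray, fixed, 172 mm (x) by 256 mm (y), walls 6 mm thick and 20 mm high, inner floor 6 mm above the desk; a middle wall along x makes two bays centred at y = +62.5 and -62.5 mm. The jars stand in the front (-x) halves, the stamp behind one, a small pot behind the other. Origin: under its centre at desk height; -x faces the robot.
- other_jar: The second steel jar, alike in every size to jar, in the other bay of the caddy; to be left alone. Origin: centre of its underside.
- pot: Small white screw-top pot, 48 mm diameter, 60 mm high, behind the other jar; to be left alone. Origin: centre of its underside.
- water_bottle: Clear water bottle, 68 mm diameter, 190 mm high, far on the robot's left; to be left alone. Origin: centre of its underside.
- pen_cup: Grey cup with pens, 76 mm diameter, 95 mm high (pens to about 165 mm), far on the robot's right; to be left alone. Origin: centre of its underside.
Things that resemble listed ones, but are neither listed nor needed, are in the scene too. Leave any pink or purple look-alike of the ink_pad alone.

How it is judged:
By the outcome, as a careful person would: the job done as asked, in the order asked, and still so for the second after the job is handed in, with the robot touching nothing.
It also fails if it takes over 70 s, if anything falls off the work surface, if the arm or the gripper's body presses on something with over 40 N, if the wrist force passes 120 N, or if a joint passes its speed limit or range.

### The arm

A 7-joint arm with a two-finger parallel gripper is mounted at the origin on the work surface. World frame = base frame: x ahead of the robot, y to its left, z up, the work surface at z = 0. Lengths are in m, angles in rad, forces in N, time in s.
With the tool pointing down it reaches from about 0.425 to 0.925 m from the base axis. Payload 6.8 kg.
Tool frame: the origin (TCP) lies midway between the tips of the shut fingers; the grasp point (between the pads) lies 19 mm behind it; x points along the fingers, y is the direction in which the jaws open and shut, and the axes are right-handed (so a half turn about x gives the same grasp; the last joint's range is limited). The gripper opens to 85 mm and grips with 20 to 120 N. Pads are 22 mm wide; open, the fingers measure 114 mm over their backs; the gripper's body (76 mm by 85 mm) begins 54 mm behind the grasp point. The pads swing forward as they close: fully open they stand 13 mm farther back than shut.
Start: joints at [-1.269, 0.477, 0.022, 1.555, -0.011, 1.109, -0.083], TCP at [0.269, 0.619, 0.231] pointing down, gripper open.
Joint ranges: [-2.96, 2.96], [-0.34, 2.1], [-1.41, 1.46], [0.24, 2.44], [-1.37, 4.51], [0.17, 1.92], [-2.96, 2.96]. Speed limits (rad/s): [2.39, 2.39, 3.14, 3.14, 3.14, 3.14, 3.14].

### API

Orientations are given as a rotation vector (axis times angle).
In Python, from bench import r, viewer, nets gives the robot as it stands.
- The arm moves only by the shell command python3 -m pendant 'ROWS' [FORCE]. ROWS is JSON, one flat list of numbers, 5 for each row, row after row: the finger opening in mm, from 0 to 85.4, then the shift along the tool's x, y, z in mm, then the turn about the tool's x in rad. A call has 1 to 20 rows; each row shifts and turns the commanded pose from where the row before left it, along the tool's axes as they then stand; what a row does not reach is not made up. A row lasts 1/8 s, in which the tool goes at most 62.5 mm and 10.7 degrees, less where a joint would pass 70% of its speed; a pose out of reach is approached as far as the arm can. A call with a gripper value outside its range is refused whole. The fingers move at their own pace and stop on an object; FORCE is the grip in N (left out, the last holds). Time passes only in rows, so rows that do not move let the fingers close. It gives the time, the measured TCP pose, the force and the opening at its end, in the units of the state.
- r.get_obs(): the state, without advancing time (a new reading comes with each control period).
- viewer.grab_frame(name): name is "scene" or "top" or "wrist"; returns (picture, depth): 480x640x3 uint8, red, green, blue; 480x640 float32, m along the optical axis (not along the pixel's ray), 0 where there is no reading.
- viewer.calibration(name): a dict with "mtx" (3x3 intrinsics, pixels), "world_to_cam" (4x4, takes a point from world to camera coordinates). Camera axes: x right, y up, looking along -z (the intrinsics and any distortion apply to the point x, -y, -z); pixel columns grow to the right and rows downward; lengths in m; the calibration is good to about 2 mm. A picture is of the moment at which its call begins: read the wrist's pose just before it. calibration takes no time and is no camera call; for the wrist camera it gives the pose at the moment of the call.
- r.hand_in(): hands the job in, once; it reports no verdict.
Trained networks look in the newest picture that a camera, given by its name, has taken for a name from the list of things; names that differ only in an ending like _2 or _b are one class to them, and where a whole thing is asked for, a point or a joint stands for the part that bears it (a point fixed in the world has none). Each returns a list of dicts, best first, with "score" (0 to 1); they miss things now and then, are a little off and sometimes report something else, mostly with a low value. They report only what shows in the picture. A call takes as long as a camera call. They do not tell look-alikes from the thing itself.
- nets.look_for(name, camera): "location" ([x, y, z] in m, in world coordinates, good to about 4 mm: the middle of the surface that is visible of it).
- nets.silhouettes(name, camera): "mask" (480x640 bool, what is visible of it).
The state is a dict: "clock": time; "joints": joint angles; "qvel": joint speeds; "tau": joint torques, N m; "tcp_pos": TCP position; "orientation": TCP orientation; "contact_force": force on the tool from outside, world axes, zero at the start; "moment": the same for the moment, N m; "grip_width": finger opening in m.
Only numpy, scipy, OpenCV 4.12 (cv2) and the standard library are available. Lean on these libraries where they do the work, as an engineer would, in place of code of your own. Each camera call takes 0.05 s, during which the arm holds its last target. There are 200 camera calls.

## Working session

There is one attempt and no reset: what is moved stays moved. The work goes in short steps, Python scripts to look and compute and a shell command to move; the robot and the scene stay as the last step left them, time stands still between calls to the robot, and variables do not carry over. Pictures are saved under pics/ and viewed, about 8 in all and at most 12, crops included, and the job is handed in when it is done.

```bash
ls; mkdir -p pics; python3 - <<'E'
from bench import r, viewer, nets
import cv2,numpy as np
o=r.get_obs(); print({k:np.round(v,3).tolist() for k,v in o.items()})
ims=[]
for c in("scene","top"):
    p,d=viewer.grab_frame(c); ims.append(p); cv2.imwrite(f"pics/{c}0.png",p[...,::-1])
    for n in("jar","stamp","ink_pad","caddy","pot","water_bottle","pen_cup"):
        print(c,n,[(round(float(q["score"]),2),np.round(q["location"],3).tolist()) for q in nets.look_for(n,c)][:4])
E
```

```text
pics
{'clock': 0.0, 'joints': [-1.269, 0.478, 0.022, 1.556, -0.011, 1.109, -0.083], 'qvel': [-0.002, 0.001, -0.001, -0.0, 0.002, 0.001, 0.001], 'tau': [0.0, -59.646, 1.608, -28.119, 0.012, 0.009, 0.0], 'tcp_pos': [0.269, 0.619, 0.23], 'orientation': [0.32, 1.547, -0.323], 'contact_force': [-0.313, -0.357, 0.673], 'moment': [0.017, -0.03, -0.002], 'grip_width': 0.085}
scene jar [(0.55, [0.547, 0.197, 0.104])]
scene stamp [(0.77, [0.6, 0.2, 0.034])]
scene ink_pad [(0.87, [0.652, -0.192, 0.001]), (0.82, [0.304, 0.274, 0.006]), (0.55, [0.377, -0.329, 0.008])]
scene caddy [(0.62, [0.596, 0.128, 0.009])]
scene pot [(0.64, [0.592, 0.075, 0.046])]
scene water_bottle [(0.74, [0.543, 0.458, 0.096])]
scene pen_cup [(0.56, [0.583, -0.465, 0.07])]
top jar [(0.84, [0.523, 0.212, 0.144])]
top stamp [(0.54, [0.592, 0.205, 0.024])]
top ink_pad [(0.94, [0.304, 0.272, 0.007]), (0.87, [0.367, -0.324, 0.01]), (0.81, [0.641, -0.185, 0.01]), (0.75, [0.522, 0.466, 0.127])]
top caddy [(0.85, [0.57, 0.157, 0.006])]
top pot [(0.59, [0.577, 0.087, 0.065])]
top water_bottle [(0.63, [0.525, 0.47, 0.127])]
top pen_cup [(0.72, [0.564, -0.456, 0.065])]
```

View pics/scene0.png

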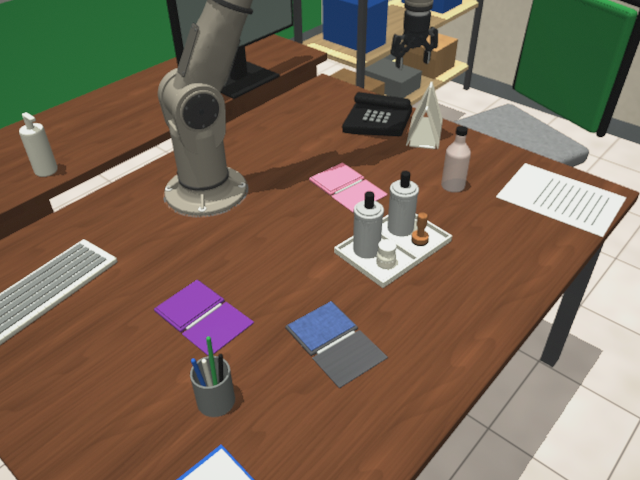

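View pics/top0.png

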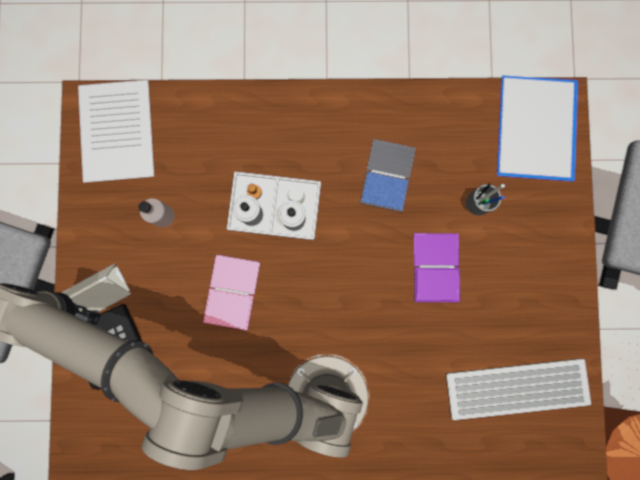

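The stamp (orange, top 254,190) stands behind the left jar (knob at top 245,208). The real ink pad is the blue one (top 385,190), with its grey lid away from the robot. The pink and purple pads are look-alikes. There is free desk left of the caddy, around top (200,215). Next I'll measure with depth.

```bash
cat > h.py <<'E'
from bench import r, viewer, nets
import cv2,numpy as np
from scipy.spatial.transform import Rotation as R
def cloud(cam,d,c=None):
    c=c or viewer.calibration(cam); K=np.array(c["mtx"]); T=np.linalg.inv(c["world_to_cam"])
    v,u=np.mgrid[:480,:640]
    P=np.stack([(u-K[0,2])/K[0,0]*d,-(v-K[1,2])/K[1,1]*d,-d],-1)
    W=P@T[:3,:3].T+T[:3,3]; W[d<=0]=np.nan; return W
def delta(tcp,yaw):
    """shift (mm, tool axes) to put TCP at tcp; turn about tool x so tool y has world heading yaw (mod pi)"""
    o=r.get_obs(); M=R.from_rotvec(o["orientation"]).as_matrix()
    s=M.T@(np.array(tcp)-o["tcp_pos"])*1000
    t=-(yaw-np.arctan2(M[1,1],M[0,1])); t=(t+np.pi/2)%np.pi-np.pi/2
    return np.round(s,1),round(t,3)
E
python3 - <<'E'
from h import *
c=viewer.calibration("top"); print(c.keys())
o=r.get_obs(); print(R.from_rotvec(o["orientation"]).as_matrix().round(3))
p,d=viewer.grab_frame("top"); W=cloud("top",d,c); hsv=cv2.cvtColor(p,cv2.COLOR_RGB2HSV)
def rect(pts):
    q=cv2.minAreaRect((pts[:,:2]*1000).astype(np.float32)); return q
x0=np.zeros((480,640),bool)
def box(u0,u1,v0,v1):
    m=x0.copy(); m[v0:v1,u0:u1]=1; return m
H,S,V=hsv[...,0],hsv[...,1],hsv[...,2]
m=box(350,420,165,220)&(H>100)&(H<125)&(S>80); print("cushion",m.sum(),rect(W[m]),W[m].mean(0),np.median(W[m],0))
m=box(215,330,165,245)&(S<60)&(V>150)&(W[...,2]<.03); print("caddy",rect(W[m]))
for n,u0,u1 in(("jar",225,270),("other",270,315)):
    m=box(u0,u1,185,235)&(V<60)&(W[...,2]>.15); print(n,m.sum(),np.nanmedian(W[m],0))
    m=box(u0,u1,185,235)&(abs(W[...,2]-.146)<.012); print(n,"lid",m.sum(),cv2.minEnclosingCircle((W[m][:,:2]*1000).astype(np.float32)),np.nanmedian(W[m],0))
m=box(235,270,175,205)&(H<20)&(S>130)&(W[...,2]>.06)&(W[...,2]<.11)&(V>100); print("stamp top",m.sum(),W[m].mean(0) if m.sum() else 0)
m=box(235,270,175,205)&(H<20)&(S>130)&(W[...,2]>.012)&(V>100); print("stamp all",m.sum(),W[m].min(0),W[m].max(0))
m=box(130,180,190,235)&(W[...,2]>.03); print("bottle",W[m].min(0),W[m].max(0))
m=box(200,262,250,335)&(H>150)&(S>40)&(V>120); print("pink",np.nanmin(W[m],0),np.nanmax(W[m],0))
print("desk",np.nanmedian(W[box(180,220,200,240)],0))
E
```

```text
dict_keys(['mtx', 'world_to_cam'])
[[ 0.     0.398  0.917]
 [ 0.     0.917 -0.398]
 [-1.     0.    -0.   ]]
cushion 1215 ((597.2990112304688, -172.66354370117188), (117.61485290527344, 92.64665985107422), 76.37351989746094) [nan nan nan] [nan nan nan]
caddy ((557.472412109375, 155.29701232910156), (262.94635009765625, 180.35032653808594), 82.70133209228516)
jar 29 [0.52704518 0.21868254 0.18391767]
jar lid 454 ((528.2536010742188, 221.11013793945312), 36.27686309814453) [0.5248077  0.21833741 0.14184435]
other 22 [0.50926378 0.09462054 0.18399178]
other lid 457 ((513.1485595703125, 96.27874755859375), 36.17448806762695) [0.51010085 0.09407374 0.14241319]
stamp top 62 [0.59154792 0.21042887 0.0863441 ]
stamp all 124 [0.57650557 0.19270688 0.01751966] [0.61139805 0.22847415 0.09721306]
bottle [0.49297668 0.44891373 0.03023936] [0.55877723 0.51722311 0.19852775]
pink [ 0.19017298  0.19749018 -0.01253738] [0.40989098 0.36215253 0.02614737]
desk [0.51542129 0.37588499 0.00065689]
```

```bash
python3 - <<'E'
from h import *
print(delta([.527,.219,.26],np.deg2rad(82.7)))
E
```

```text
(array([ -28.7, -264.2,  396.1]), np.float64(-0.282))
```

```bash
python3 -m pendant '[85,-29,-10,15,0, 85,0,-24,36,0, 85,0,-33,50,0, 85,0,-33,50,0, 85,0,-33,50,0, 85,0,-33,50,0, 85,0,-33,50,0, 85,0,-33,50,0, 85,0,-22,32,0, 85,0,-10,13,0, 85,0,0,0,-0.14, 85,0,0,0,-0.14, 85,0,0,0,0, 85,0,0,0,0]' 40 && python3 - <<'E'
from h import *
c=viewer.calibration("wrist"); p,d=viewer.grab_frame("wrist"); cv2.imwrite("pics/w1.png",p[...,::-1])
W=cloud("wrist",d,c)
for n in("jar","stamp"):
  for q in nets.silhouettes(n,"wrist")[:3]:
    P=W[q["mask"]]; P=P[~np.isnan(P[:,0])]; print(n,q["score"],len(P))
    if len(P): print(np.percentile(P,[2,50,98],axis=0).round(4).tolist())
V=p.max(-1); m=(W[...,2]>.155)&(W[...,2]<.2)&(V<80)&(np.hypot(W[...,0]-.527,W[...,1]-.219)<.04)
print("knob",m.sum(),np.percentile(W[m],[2,50,98],axis=0).round(4).tolist() if m.any() else 0)
m=(abs(W[...,2]-.144)<.006)&(np.hypot(W[...,0]-.527,W[...,1]-.219)<.06)
print("lid",m.sum(),cv2.minEnclosingCircle((W[m][:,:2]*1000).astype(np.float32)) if m.any() else 0)
E
```

```text
clock: 2.6
tcp_pos: [0.5266, 0.22, 0.2603]
orientation: [0.103, 1.568, -0.103]
contact_force: [0.1, -0.7, -0.5]
grip_width: 0.0848
jar 0.63 9062
[[0.4966, 0.1866, 0.0372], [0.522, 0.2198, 0.1428], [0.5623, 0.2503, 0.1837]]
stamp 0.66 631
[[0.5873, 0.1984, 0.0086], [0.5961, 0.2105, 0.0896], [0.6321, 0.2219, 0.0914]]
knob 1463 [[0.5196, 0.2086, 0.1572], [0.5271, 0.2188, 0.1826], [0.54, 0.2287, 0.1844]]
lid 4357 ((530.3040161132812, 217.97808837890625), 34.89103317260742)
```

View pics/w1.png

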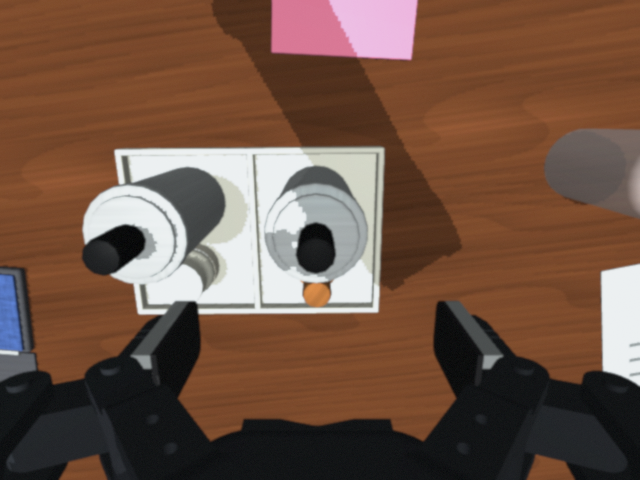

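The knob is at about (0.529, 0.2185). It sits between the open fingers, at wrist (317,250), and the stamp is at (317,294).

```bash
python3 -m pendant '[60,15,-1,2,0, 60,30,0,0,0, 60,35,0,0,0, 60,22,0,0,0, 60,10,0,0,0, 60,0,0,0,0, 0,0,0,0,0, 0,0,0,0,0, 0,0,0,0,0, 0,0,0,0,0, 0,0,0,0,0, 0,0,0,0,0]' 60 && python3 -c "
from h import *
print(delta([.47,.38,.33],np.deg2rad(82.7)), delta([.47,.38,.142],np.deg2rad(82.7)))"
```

```text
clock: 4.25
tcp_pos: [0.5296, 0.2185, 0.1494]
orientation: [0.103, 1.567, -0.101]
contact_force: [-0.8, 0.3, 5.8]
grip_width: 0.0225
(array([-180.5,  152.7,  -79.7]), np.float64(-0.002)) (array([  7.5, 152.4, -80. ]), np.float64(-0.002))
```

```bash
python3 -m pendant '[0,-8,0,0,0, 0,-16,0,0,0, 0,-22,0,0,0, 0,-16,0,0,0, 0,-8,8,-4,0, 0,0,20,-10,0, 0,0,28,-15,0, 0,0,34,-18,0, 0,0,30,-16,0, 0,0,20,-10,0, 0,0,9,-5,0, 0,0,4,-2,0, 0,10,0,0,0, 0,20,0,0,0, 0,20,0,0,0, 0,14,0,0,0, 0,6,0,0,0, 0,2,0,0,0, 0,0,0,0,0]' && python3 - <<'E'
from h import *
p,d=viewer.grab_frame("scene"); cv2.imwrite("pics/s2.png",p[120:300,280:520][:,:,::-1].repeat(3,0).repeat(3,1)); print(r.get_obs()["contact_force"])
E
```

```text
clock: 6.62
tcp_pos: [0.4696, 0.3802, 0.1468]
orientation: [0.103, 1.568, -0.101]
contact_force: [0.2, 0.1, -5.5]
grip_width: 0.023
[-0.02686668 -0.17008053 -4.8822573 ]
```

View pics/s2.png

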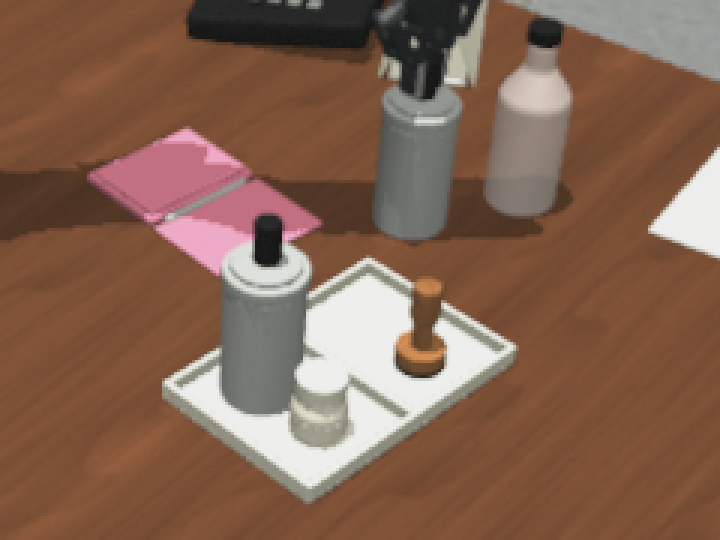

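The jar is held upright on clear desk, about 3 mm above it, with its weight reading 5 N. I'll lower it the rest and release.

```bash
python3 -m pendant '[0,1.5,0,0,0, 0,1,0,0,0, 0,0.5,0,0,0, 0,0,0,0,0]'; python3 -m pendant '[0,0.5,0,0,0, 0,0,0,0,0]'
```

```text
clock: 7.18
tcp_pos: [0.4693, 0.3801, 0.1434]
orientation: [0.102, 1.568, -0.102]
contact_force: [-0.7, 0.4, -3.6]
grip_width: 0.0229
clock: 7.42
tcp_pos: [0.4695, 0.3803, 0.1434]
orientation: [0.102, 1.568, -0.101]
contact_force: [-2.1, -1.1, 3.0]
grip_width: 0.0226
```

```bash
python3 -m pendant '[60,0,0,0,0, 60,0,0,0,0, 60,0,0,0,0, 60,-20,0,0,0, 60,-40,0,0,0, 60,-40,0,0,0, 60,0,0,0,0]' && python3 - <<'E'
from h import *
c=viewer.calibration("wrist"); p,d=viewer.grab_frame("wrist"); W=cloud("wrist",d,c)
m=(abs(W[...,2]-.1385)<.008)&(np.hypot(W[...,0]-.47,W[...,1]-.38)<.06)
print("lid",m.sum(),cv2.minEnclosingCircle((W[m][:,:2]*1000).astype(np.float32)),np.nanmedian(W[m][:,2]))
hsv=cv2.cvtColor(p,cv2.COLOR_RGB2HSV); 
m=(hsv[...,0]<18)&(hsv[...,1]>150)&(W[...,2]>.08)&(np.hypot(W[...,0]-.595,W[...,1]-.21)<.04)
print("stamp",m.sum(),np.percentile(W[m],[2,50,98],axis=0).round(4).tolist() if m.any() else 0)
m=(hsv[...,0]<18)&(hsv[...,1]>150)&(W[...,2]>.015)&(np.hypot(W[...,0]-.595,W[...,1]-.21)<.04)
print("stamp",m.sum(),np.percentile(W[m],[2,50,98],axis=0).round(4).tolist() if m.any() else 0)
print(delta([.594,.21,.2],np.deg2rad(82.7)))
E
```

```text
clock: 8.3
tcp_pos: [0.471, 0.3814, 0.2465]
orientation: [0.106, 1.564, -0.098]
contact_force: [-0.2, -0.2, -0.3]
grip_width: 0.0602
lid 6367 ((470.8807678222656, 379.6395568847656), 35.82450485229492) 0.1367798870737324
stamp 0 0
stamp 678 [[0.5762, 0.1924, 0.0165], [0.5852, 0.2103, 0.0253], [0.598, 0.225, 0.072]]
(array([  44.2, -153.2,  145. ]), np.float64(-0.002))
```

```bash
python3 -m pendant '[60,0,-20,18,0, 60,0,-35,33,0, 60,0,-40,38,0, 60,0,-33,32,0, 60,10,-18,17,0, 60,25,-7,7,0, 60,20,0,0,0, 60,10,0,0,0, 60,0,0,0,0]' && python3 - <<'E'
from h import *
c=viewer.calibration("wrist"); p,d=viewer.grab_frame("wrist"); W=cloud("wrist",d,c); cv2.imwrite("pics/w3.png",p[...,::-1])
hsv=cv2.cvtColor(p,cv2.COLOR_RGB2HSV); a=(hsv[...,0]<20)&(hsv[...,1]>150)&(np.hypot(W[...,0]-.594,W[...,1]-.21)<.045)
for lo,hi in((.088,.1),(.06,.1),(.02,.035)):
    m=a&(W[...,2]>lo)&(W[...,2]<hi); print(lo,m.sum(),np.percentile(W[m],[1,50,99],axis=0).round(4).tolist() if m.any() else 0, cv2.minEnclosingCircle((W[m][:,:2]*1000).astype(np.float32)) if m.any() else 0)
E
```

```text
clock: 9.48
tcp_pos: [0.5924, 0.2095, 0.1765]
orientation: [0.101, 1.571, -0.103]
contact_force: [-0.2, 0.3, 0.6]
grip_width: 0.0599
0.088 973 [[0.5864, 0.1997, 0.0881], [0.5964, 0.2101, 0.0899], [0.607, 0.2206, 0.0914]] ((596.8412475585938, 210.06155395507812), 11.286059379577637)
0.06 1459 [[0.585, 0.1993, 0.0617], [0.5928, 0.2105, 0.0893], [0.6067, 0.2216, 0.0914]] ((595.566650390625, 210.16600036621094), 12.387080192565918)
0.02 1305 [[0.5765, 0.1908, 0.0217], [0.5887, 0.2117, 0.0252], [0.6086, 0.2294, 0.0329]] ((596.3350830078125, 210.00765991210938), 20.867374420166016)
```

View pics/w3.png

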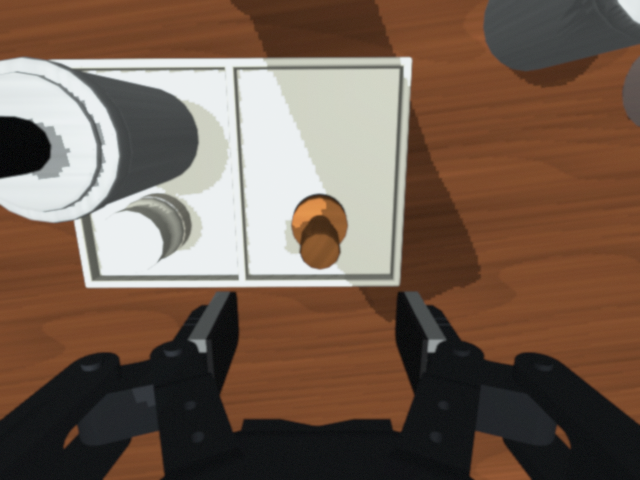

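The stamp stands clear, grip at wrist (320,250), world (0.596, 0.210). I'll descend and grip it.

```bash
python3 -m pendant '[60,15,1,4,0, 60,30,0,0,0, 60,35,0,0,0, 60,30,0,0,0, 60,12,0,0,0, 60,3,0,0,0, 60,0,0,0,0, 0,0,0,0,0, 0,0,0,0,0, 0,0,0,0,0, 0,0,0,0,0, 0,0,0,0,0]' 40 && python3 -c "
from h import *
print(delta([.597,-.173,.15],np.deg2rad(82.7)))"
```

```text
clock: 11.02
tcp_pos: [0.598, 0.2103, 0.0538]
orientation: [0.103, 1.567, -0.101]
contact_force: [-0.9, 0.5, 6.3]
grip_width: 0.0251
(array([ -96.5, -380.1,   48.8]), np.float64(-0.002))
```

```bash
python3 -m pendant '[0,-8,0,0,0, 0,-20,0,0,0, 0,-35,0,0,0, 0,-40,0,0,0, 0,-35,0,0,0, 0,-15,0,0,0, 0,-7,-15,2,0, 0,0,-30,4,0, 0,0,-45,6,0, 0,0,-50,6,0, 0,0,-55,7,0, 0,0,-55,7,0, 0,0,-50,6,0, 0,0,-40,5,0, 0,0,-25,4,0, 0,0,-15,2,0, 0,0,0,0,0]' && python3 - <<'E'
from h import *
c=viewer.calibration("wrist"); p,d=viewer.grab_frame("wrist"); W=cloud("wrist",d,c); cv2.imwrite("pics/w4.png",p[...,::-1])
hsv=cv2.cvtColor(p,cv2.COLOR_RGB2HSV); m=(hsv[...,0]>100)&(hsv[...,0]<125)&(hsv[...,1]>80)&(abs(W[...,2]-.014)<.008)
P=W[m]; print(m.sum(),cv2.minAreaRect((P[:,:2]*1000).astype(np.float32)),np.median(P[:,2]))
a=(hsv[...,0]<20)&(hsv[...,1]>150)&(W[...,2]>.1); print("stamp",a.sum(),np.percentile(W[a],[1,50,99],axis=0).round(4).tolist())
print(delta([.597,-.173,.064],np.deg2rad(82.7)))
E
```

```text
clock: 13.15
tcp_pos: [0.5958, -0.1744, 0.212]
orientation: [0.103, 1.57, -0.104]
contact_force: [-0.1, 0.9, -1.5]
grip_width: 0.0252
11611 ((654.5506591796875, -330.2283935546875), (139.67147827148438, 475.1265563964844), 19.60847282409668) 0.013279399926139746
stamp 10249 [[0.5743, -0.1914, 0.176], [0.5886, -0.1731, 0.2385], [0.6055, -0.1558, 0.2494]]
(array([148.1,  -0.2,   0.9]), np.float64(-0.003))
```

View pics/w4.png

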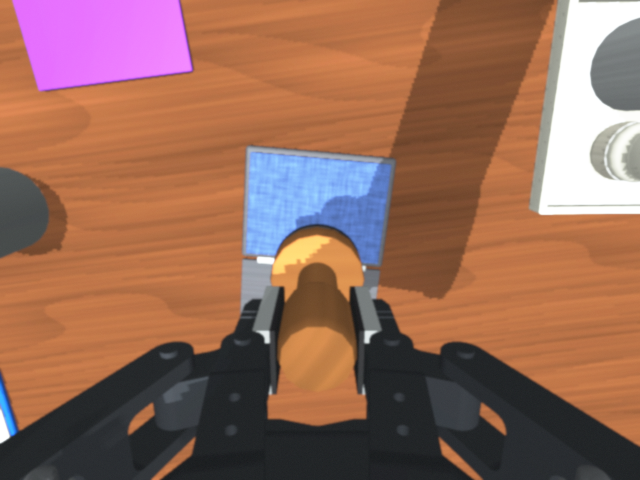

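The stamp is held upright, and laterally it is in line with the blue cushion (columns 245–392, rows 150–258). I'll check the cushion's extent along x, with the blue clipboard excluded from the mask.

```bash
python3 - <<'E'
from h import *
c=viewer.calibration("wrist"); p,d=viewer.grab_frame("wrist"); W=cloud("wrist",d,c)
hsv=cv2.cvtColor(p,cv2.COLOR_RGB2HSV); m=(hsv[...,0]>100)&(hsv[...,0]<125)&(hsv[...,1]>80)&(abs(W[...,2]-.014)<.008)&(np.hypot(W[...,0]-.597,W[...,1]+.173)<.09)
P=W[m]; q=cv2.minAreaRect((P[:,:2]*1000).astype(np.float32)); print(m.sum(),q,cv2.boxPoints(q),np.median(P[:,2]))
E
python3 -m pendant '[0,20,0,1,0, 0,35,0,0,0, 0,35,0,0,0, 0,25,0,0,0, 0,15,0,0,0, 0,8,0,0,0, 0,4,0,0,0, 0,0,0,0,0]'
```

```text
11571 ((599.533203125, -175.98333740234375), (121.8392105102539, 91.700927734375), 77.28562927246094) [[ 541.3992  -225.3179 ]
 [ 630.85156 -245.50043]
 [ 657.66724 -126.64877]
 [ 568.21484 -106.46625]] 0.013283655433334596
clock: 14.25
tcp_pos: [0.5982, -0.1733, 0.0713]
orientation: [0.102, 1.568, -0.102]
contact_force: [0.2, 0.6, -1.1]
grip_width: 0.0251
```

```bash
python3 -m pendant '[0,5,0,0,0, 0,2,0,0,0, 0,1,0,0,0, 0,0,0,0,0]'; python3 -m pendant '[0,0.5,0,0,0, 0,0.5,0,0,0, 0,0,0,0,0]'
```

```text
clock: 14.75
tcp_pos: [0.5977, -0.1732, 0.0628]
orientation: [0.102, 1.568, -0.102]
contact_force: [0.3, 0.3, -0.8]
grip_width: 0.0252
clock: 15.12
tcp_pos: [0.5978, -0.1733, 0.0618]
orientation: [0.102, 1.568, -0.102]
contact_force: [0.6, 0.1, -1.5]
grip_width: 0.025
```

```bash
python3 -m pendant '[0,0.5,0,0,0, 0,0.5,0,0,0, 0,0,0,0,0]'; python3 - <<'E'
from h import *
print([np.round(r.get_obs()["contact_force"],2).tolist() for _ in range(3)])
p,d=viewer.grab_frame("scene"); cv2.imwrite("pics/s5.png",cv2.resize(p[270:370,270:390],None,fx=5,fy=5,interpolation=cv2.INTER_CUBIC)[:,:,::-1])
E
```

```text
clock: 15.5
tcp_pos: [0.5979, -0.1733, 0.0618]
orientation: [0.102, 1.568, -0.102]
contact_force: [-1.9, 1.3, 8.1]
grip_width: 0.025
[[-1.88, 1.32, 8.14], [-1.88, 1.32, 8.14], [-1.88, 1.32, 8.14]]
```

View pics/s5.png

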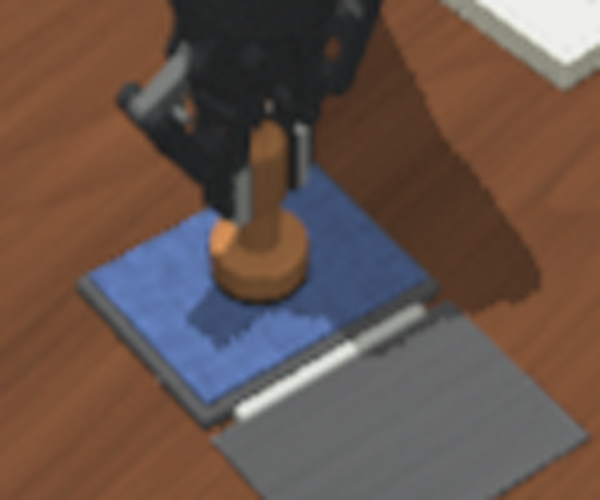

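The stamp's face is flat on the middle of the cushion, with contact felt at the predicted height. I'll release and go back to the jar.

```bash
python3 -m pendant '[60,0,0,0,0, 60,0,0,0,0, 60,0,0,0,0, 60,-15,0,0,0, 60,-35,0,0,0, 60,-50,0,0,0, 60,-50,0,0,0, 60,-30,0,0,0, 60,-8,0,0,0, 60,0,0,0,0]' && python3 - <<'E'
from h import *
c=viewer.calibration("wrist"); p,d=viewer.grab_frame("wrist"); W=cloud("wrist",d,c)
hsv=cv2.cvtColor(p,cv2.COLOR_RGB2HSV); a=(hsv[...,0]<20)&(hsv[...,1]>150)&(W[...,2]>.02)&(np.hypot(W[...,0]-.597,W[...,1]+.173)<.05)
for lo,hi in((.095,.105),(.028,.04)):
    m=a&(W[...,2]>lo)&(W[...,2]<hi); print(lo,m.sum(),cv2.minEnclosingCircle((W[m][:,:2]*1000).astype(np.float32)) if m.any() else 0)
print("top",np.nanmax(W[a][:,2]))
print(delta([.471,.380,.25],np.deg2rad(82.7)))
E
```

```text
clock: 16.8
tcp_pos: [0.5976, -0.1732, 0.249]
orientation: [0.102, 1.568, -0.102]
contact_force: [0.2, 0.2, -0.2]
grip_width: 0.0602
0.095 673 ((596.2325439453125, -173.38954162597656), 11.70565414428711)
0.028 861 ((596.1819458007812, -173.57247924804688), 20.66043472290039)
top 0.341365714299282
(array([  -1.7,  532.1, -196.6]), np.float64(-0.002))
```

```bash
python3 -m pendant '[60,-2,20,-7,0, 60,0,40,-15,0, 60,0,55,-20,0, 60,0,56,-21,0, 60,0,56,-21,0, 60,0,56,-21,0, 60,0,56,-21,0, 60,0,56,-21,0, 60,0,56,-21,0, 60,0,45,-17,0, 60,0,25,-8,0, 60,0,11,-4,0, 60,0,0,0,0, 60,0,0,0,0]' && python3 - <<'E'
from h import *
c=viewer.calibration("wrist"); p,d=viewer.grab_frame("wrist"); W=cloud("wrist",d,c)
m=(abs(W[...,2]-.1385)<.006)&(np.hypot(W[...,0]-.47,W[...,1]-.38)<.06); print(cv2.minEnclosingCircle((W[m][:,:2]*1000).astype(np.float32)))
print(delta([.4697,.380,.1434],np.deg2rad(82.7)))
E
```

```text
clock: 18.6
tcp_pos: [0.4717, 0.3781, 0.2506]
orientation: [0.103, 1.568, -0.104]
contact_force: [0.3, -0.6, 1.4]
grip_width: 0.06
((470.5177307128906, 379.8457336425781), 33.93830108642578)
(array([107.4,   1.7,  -2.5]), np.float64(-0.005))
```

```bash
python3 -m pendant '[60,15,2,-2,0, 60,30,0,0,0, 60,33,0,0,0, 60,20,0,0,0, 60,8,0,0,0, 60,0,0,0,0, 0,0,0,0,0, 0,0,0,0,0, 0,0,0,0,0, 0,0,0,0,0, 0,0,0,0,0, 0,0,0,0,0, 0,-8,0,0,0, 0,-18,0,0,0, 0,-22,0,0,0, 0,-16,0,0,0, 0,-6,0,0,0, 0,0,0,0,0]' 60 && python3 -c "
from h import *
print(delta([.5296,.2185,.1494],np.deg2rad(82.7)))"
```

```text
clock: 20.9
tcp_pos: [0.4695, 0.382, 0.215]
orientation: [0.102, 1.568, -0.102]
contact_force: [0.5, 0.8, -4.9]
grip_width: 0.0224
(array([  65.6, -154.4,   80.7]), np.float64(-0.002))
```

```bash
python3 -m pendant '[0,0,-8,4,0, 0,0,-18,10,0, 0,0,-28,15,0, 0,0,-34,18,0, 0,0,-32,16,0, 0,0,-21,11,0, 0,0,-9,5,0, 0,0,-4,2,0, 0,8,0,0,0, 0,18,0,0,0, 0,18,0,0,0, 0,10,0,0,0, 0,4,0,0,0, 0,0,0,0,0]' && python3 -c "
from h import *
print(delta([.5296,.2185,.1494],np.deg2rad(82.7)))"
```

```text
clock: 22.65
tcp_pos: [0.53, 0.2189, 0.1566]
orientation: [0.102, 1.569, -0.102]
contact_force: [-0.0, -0.0, -5.2]
grip_width: 0.0226
(array([ 7.2, -0.4, -0.3]), np.float64(-0.002))
```

```bash
python3 -m pendant '[0,3,0,0,0, 0,1.5,0,0,0, 0,0.5,0,0,0, 0,0,0,0,0]'; python3 -m pendant '[0,0.5,0,0,0, 0,0.5,0,0,0, 0,0,0,0,0]'
```

```text
clock: 23.15
tcp_pos: [0.53, 0.2188, 0.1519]
orientation: [0.102, 1.568, -0.102]
contact_force: [0.1, -0.3, -3.9]
grip_width: 0.0223
clock: 23.52
tcp_pos: [0.5305, 0.2188, 0.1518]
orientation: [0.103, 1.567, -0.102]
contact_force: [-1.8, -1.8, 4.5]
grip_width: 0.0227
```

Contact. I'll release, rise and check.

```bash
python3 -m pendant '[60,0,0,0,0, 60,0,0,0,0, 60,0,0,0,0, 60,-15,0,0,0, 60,-40,0,0,0, 60,-45,0,0,0, 60,-20,-20,0,0, 60,0,30,-20,0, 60,0,45,-40,0, 60,0,45,-40,0, 60,0,45,-40,0, 60,0,20,-20,0, 60,0,0,0,0]' && python3 - <<'E'
from h import *
p,d=viewer.grab_frame("top"); W=cloud("top",d); p2,_=viewer.grab_frame("scene")
for n,x,y in(("jar",.527,.219),("other",.511,.095)):
    m=(abs(W[...,2]-.144)<.01)&(np.hypot(W[...,0]-x,W[...,1]-y)<.05); print(n,m.sum(),cv2.minEnclosingCircle((W[m][:,:2]*1000).astype(np.float32)) if m.any() else 0,np.nanmedian(W[m],0))
cv2.imwrite("pics/f.png",np.vstack([cv2.resize(p2[130:390,270:510],(480,520))[:300+220], ])[...,::-1])
E
```

```text
clock: 25.15
tcp_pos: [0.3908, 0.4042, 0.2706]
orientation: [0.098, 1.569, -0.099]
contact_force: [-0.1, -0.1, 0.5]
grip_width: 0.0599
jar 452 ((528.3300170898438, 220.05369567871094), 36.54680252075195) [0.52526518 0.21635545 0.14252704]
other 452 ((513.0795288085938, 97.04888153076172), 36.437889099121094) [0.51067155 0.09526187 0.14266225]
```

View pics/f.png

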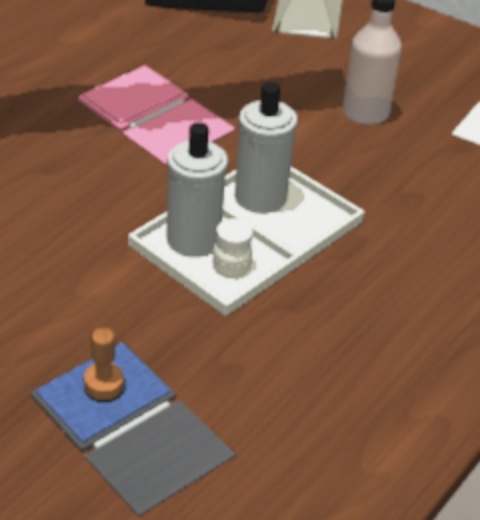

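The picture shows the stamp upright on the blue cushion (105,385), and the jar back in its bay, upright, with nothing else disturbed. The robot is clear of everything.

```bash
python3 -c "
from bench import r; print(r.hand_in())"
```

```text
the job is handed in; nothing more can be done
None
```

The job is done and handed in, with the robot clock at about 25 s of the 70 s allowed.

- **Jar out:** I lifted the left jar by its knob and stood it on the desk left of the caddy, about 45 mm clear of it.
- **Stamp:** I stood it upright on the blue ink pad's cushion, releasing it only after feeling contact (about 8 N). The check afterwards put it at (0.596, -0.173). The cushion's centre measured (0.597, -0.173) from the top camera and (0.600, -0.176) from the wrist camera. That leaves the whole face on the cushion with about 20 mm to spare.
- **Jar back:** I set it down in its bay. The top camera puts its lid about 1 mm from where it first measured, at the same height.
- **Everything else:** The other jar measures within 1 mm of its first position. In the last picture the pot, bottle and pads look unmoved, and the gripper was touching nothing at hand-in. I did not re-measure the pen cup, which lay outside that picture, but the arm never went near it.

One check needed redoing: the wrist measurement of the cushion first picked up the blue clipboard too. I excluded it and repeated the measurement before lowering the stamp. No final check failed or disagreed.

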